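Hang the red dipper on the pot rim

TASK

Pick up the sauce dipper with the red grip and hang it by its own hook over the rim of the round steel pot, anywhere along the rim, with its cup inside the pot and the hook's leg outside. Let go so that it hangs there by itself, off the pot's floor. Leave the pot and the blue dipper standing where they are.

Things in the scene. Friction and masses are not known exactly. Their poses are not given: they have to be found in the camera images.
- red_dipper_grip (a point): Centre of the red plastic grip (14 mm along x, 18 along y, 50 tall) of a steel sauce dipper, 0.18 kg, 147 mm tall, standing upright on its cup; 122 mm above the cup's underside. z up, x from the cup's axis through the handle out to the hook. A strap 4x12 mm runs from the grip down to the cup (52 mm across, 38 tall, its axis 27 mm to -x of this point).
- red_dipper_hook (a point): Highest point inside the arch of the red dipper's hook, where the rim sits: 12 mm out (+x) from the grip point, 39 mm below it, 83 mm above the cup's underside. The hook, a strap 12 mm wide, leaves the handle's +x side, arches over and comes down as a leg; gap between handle and leg 20 mm, this point in its middle; the leg's flared tip is 33 mm below. Axes as the grip.
- blue_dipper_grip (a point): Centre of the blue grip of a second dipper, the same in every other way; it is to be left alone.
- pot_rim (a point): Centre of the mouth of a round, open, empty steel pot (1.5 kg, loose), level with its rim's top, 102 mm above the table; z up. The rolled rim is 6 mm thick, its middle 88 mm from this point all round (inner radius 85 mm, outer 91 mm); the inside floor is 97 mm below the rim's top.

How it is judged:
By the outcome, as a careful person would: the job done as asked, in the order asked, and still so for the second after the job is handed in, with the robot touching nothing.
It also fails if it takes over 45 s, if anything falls off the work surface, if the arm or the gripper's body presses on something with over 40 N, if the wrist force passes 120 N, or if a joint passes its speed limit or range.

ROBOT

A 7-joint arm with a two-finger parallel gripper is mounted at the origin on a cart in front of the work surface, level with it; the furniture and walls round the work are solid. World frame = base frame: x ahead of the robot, y to its left, z up, the work surface at z = 0. Lengths are in m, angles in rad, forces in N, time in s.
With the tool pointing down it reaches from about 0.4 to 0.9 m from the base axis. Payload 5.5 kg.
Tool frame: the origin (TCP) lies at the very end of the fingers, on their centre line; the grasp point (between the pads) lies 19 mm behind it; z points along the fingers, y is the direction in which the jaws open and shut (so a half turn about z gives the same grasp; the last joint's range is limited). The gripper opens to 92 mm and grips with 3 to 60 N. Pads are 19 mm wide; open, the fingers measure 130 mm over their backs; the gripper's body (75 mm by 190 mm) begins 47 mm behind the grasp point.
Start: joints at [-0.922, 0.501, -0.427, 1.55, 0.221, 1.138, -0.21], TCP at [0.245, 0.602, 0.227] pointing down, gripper open.
Joint ranges: [-2.88, 2.88], [-0.31, 2.03], [-1.54, 1.56], [0.2, 2.42], [-1.41, 4.55], [0.19, 2.02], [-2.57, 2.57]. Speed limits (rad/s): [2.57, 2.57, 3.14, 3.14, 3.14, 3.14, 3.14].

INTERFACE

Orientations are given as a unit quaternion [x, y, z, w].
In Python, from plant import arm gives the robot as it stands.
- The arm moves only by the tool drive_tool, never from a script. Its argument "commands" is a list of rows, each a list of 5 numbers: the closure, from -1 (fully open) to 1 (shut), then the shift along the tool's x, y, z in mm, then the turn about the tool's z in rad. A call has 1 to 5 rows; each row is the pose to reach, as a shift and turn from the pose commanded when the call began, along the tool's axes at that moment; what a row does not reach only later rows make up. A row lasts 1/12 s, in which the tool goes at most 41.7 mm and 7.16 degrees, less where a joint would pass 70% of its speed; a pose out of reach is approached as far as the arm can. A call with a gripper value outside its range is refused whole. The fingers move at their own pace and stop on an object; "newtons" is the grip in N (left out, the last holds). Time passes only in rows, so rows that repeat a pose let the fingers close. It gives the time, the measured TCP pose, the force and the opening at its end, in the units of the state.
- arm.read_state(): the state, without advancing time (a new reading comes with each control period).
- arm.grab_frame(name): name is "scene" or "side" or "wrist"; returns a dict with "pixels" (420x560x3 uint8, blue, green, red), "fx", "fy", "cx", "cy" (pixels), "view" (4x4, takes a point from world to camera coordinates). Camera axes: x right, y down, z forward; pixel columns grow to the right and rows downward; lengths in m; the calibration is good to about 2 mm. The wrist camera is an equidistant fisheye: a pixel r from the principal point sees the ray r / f radians off the axis. A picture is of the moment at which its call begins. There is no depth.
- arm.close_job(): hands the job in, once; it reports no verdict.
The state is a dict: "clock": time; "joints": joint angles; "qvel": joint speeds; "joint_efforts": joint torques, N m; "position": TCP position; "tcp_rot": TCP orientation; "force": force on the tool from outside, world axes, zero at the start; "moment": the same for the moment, N m; "grip_width": finger opening in m.
Only numpy, scipy, OpenCV 4.12 (cv2) and the standard library are available. Lean on these libraries where they do the work, as an engineer would, in place of code of your own. Each camera call takes 0.05 s, during which the arm holds its last target.

## Working session

There is one attempt and no reset: what is moved stays moved. The work goes in short steps, Python scripts to look and compute and a tool call to move; the robot and the scene stay as the last step left them, time stands still between calls to the robot, and variables do not carry over. Pictures are saved under pics/ and viewed, and the job is handed in when it is done.

Besides the shell and the picture viewer there is one more tool, called by a JSON object that holds its "method" and its "body". drive_tool: Moves the arm, as the interface text tells. Its arguments: {"type":"object","properties":{"commands":{"type":"array"},"newtons":{"type":"number"}},"required":["commands"]}

```bash
mkdir -p pics; ls
python3 - <<'E'
from plant import arm
import cv2,numpy as np
s=arm.read_state();print({k:np.round(v,3).tolist() for k,v in s.items()})
for n in ["scene","side","wrist"]:
    f=arm.grab_frame(n);cv2.imwrite(f"pics/a_{n}.png",np.array(f["pixels"]))
    print(n,f["fx"],f["fy"],f["cx"],f["cy"],np.round(f["view"],4).tolist())
    np.savez(f"pics/a_{n}.npz",view=f["view"],K=[f["fx"],f["fy"],f["cx"],f["cy"]])
E
```

```text
pics
{'clock': 0.0, 'joints': [-0.922, 0.502, -0.427, 1.551, 0.221, 1.138, -0.21], 'qvel': [-0.001, -0.001, 0.002, 0.0, 0.0, 0.001, -0.003], 'joint_efforts': [0.0, -56.659, -5.816, -27.911, -0.069, 0.03, 0.0], 'position': [0.244, 0.602, 0.226], 'tcp_rot': [0.192, 0.981, -0.001, -0.0], 'force': [0.578, -0.198, 0.796], 'moment': [0.057, -0.029, -0.022], 'grip_width': 0.092}
scene 381.539751035841 381.539751035841 276.08153561115205 204.59834422735017 [[0.428, -0.9036, -0.0181, -0.2981], [-0.6834, -0.3104, -0.6608, 0.4258], [0.5915, 0.2952, -0.7504, 0.6546], [0.0, 0.0, 0.0, 1.0]]
side 435.5465396516666 435.5465396516666 276.51955412169065 211.3119731692754 [[-0.9744, -0.2249, -0.0071, 0.4633], [-0.1243, 0.5642, -0.8162, 0.214], [0.1875, -0.7944, -0.5777, 0.7725], [0.0, 0.0, 0.0, 1.0]]
wrist 325.19226210127806 325.19226210127806 282.98097623247327 209.5219510686613 [[0.3753, 0.9269, -0.0023, -0.649], [0.886, -0.358, 0.2947, -0.0381], [0.2723, -0.1126, -0.9556, 0.3913], [0.0, 0.0, 0.0, 1.0]]
```

View pics/a_scene.png

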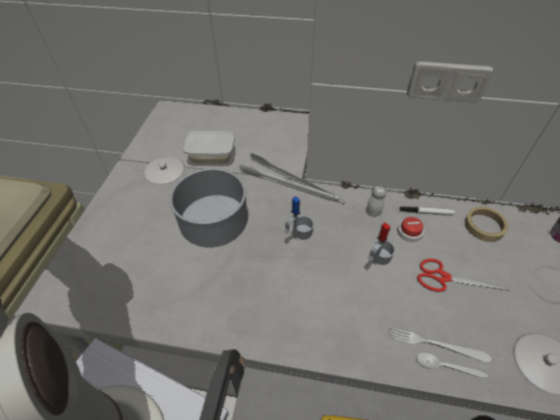

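View pics/a_side.png

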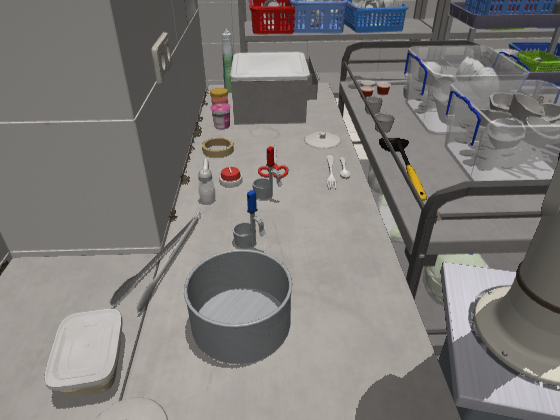

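View pics/a_wrist.png

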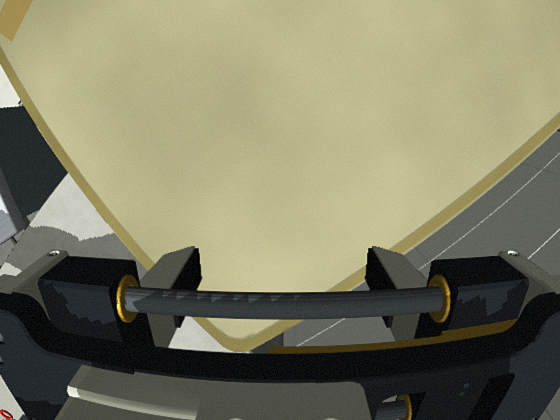

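Run:
```python
import cv2,numpy as np
a=cv2.imread("pics/a_scene.png");b=cv2.imread("pics/a_side.png")
cv2.imwrite("pics/b1.png",cv2.resize(a[165:275,160:410],None,fx=3.2,fy=3.2,interpolation=cv2.INTER_CUBIC))
cv2.imwrite("pics/b2.png",cv2.resize(b[140:260,180:330],None,fx=5,fy=5,interpolation=cv2.INTER_CUBIC))
for n in("scene","side"):
    z=np.load(f"pics/a_{n}.npz");V=z["view"];print(n,-V[:3,:3].T@V[:3,3])
```

```text
scene [ 0.03138711 -0.33035825  0.76717589]
side [0.33314696 0.59715343 0.62426761]
```

View pics/b1.png

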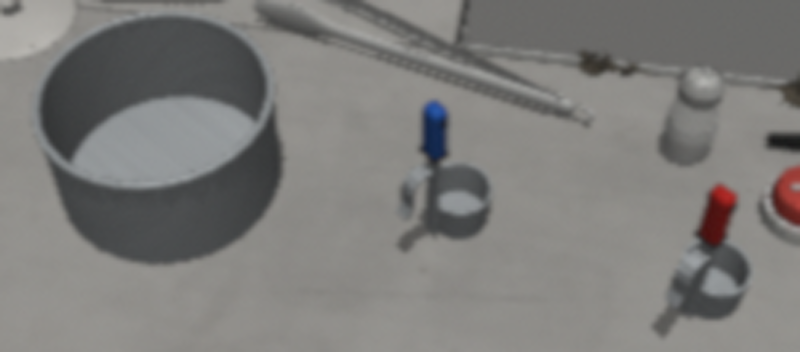

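View pics/b2.png

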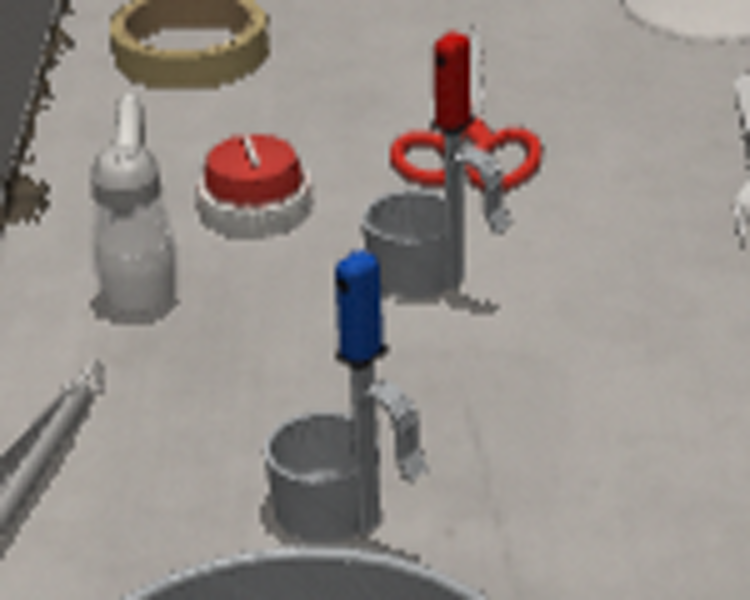

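```bash
cat > h.py <<'E'
import numpy as np,cv2
from scipy.optimize import least_squares
def cam(n,tag="a"):
    z=np.load(f"pics/{tag}_{n}.npz");return z["view"],z["K"]
def proj(P,c):
    V,K=c;P=np.atleast_2d(P);q=P@V[:3,:3].T+V[:3,3]
    return np.c_[K[0]*q[:,0]/q[:,2]+K[2],K[1]*q[:,1]/q[:,2]+K[3]]
def dip(p,L):  # L local coords rel grip xy, z above cup underside
    L=np.atleast_2d(L);c,s=np.cos(p[2]),np.sin(p[2])
    return np.c_[p[0]+c*L[:,0]-s*L[:,1],p[1]+s*L[:,0]+c*L[:,1],L[:,2]]
th=np.linspace(0,2*np.pi,41)
def circ(cx,cy,r,z): return np.c_[cx+r*np.cos(th),cy+r*np.sin(th),0*th+z]
E
cat > fit.py <<'E'
from h import *
C=[cam("scene"),cam("side")]
L=np.array([[0,0,.122],[-.027,0,.038],[.024,0,.05]])
obs={"red":[np.array([[717,215],[722,268],[675,302]])/3.2+[160,165],np.array([[453,80],[410,218],[503,228]])/5+[180,140]],
"blue":[np.array([[434,130],[461,187],[405,212]])/3.2+[160,165],np.array([[359,308],[318,450],[415,475]])/5+[180,140]]}
im=[cv2.imread("pics/a_scene.png"),cv2.imread("pics/a_side.png")]
S=4
im=[cv2.resize(i,None,fx=S,fy=S,interpolation=cv2.INTER_CUBIC) for i in im]
def draw(i,P,col):
    q=(proj(P,C[i])+.5)*S-.5
    cv2.polylines(im[i],[q.round().astype(int)],False,col,1)
for n,o in obs.items():
    best=min((least_squares(lambda p:np.concatenate([(proj(dip(p,L),C[i])-o[i]).ravel() for i in(0,1)]),[.6,-.05,y]) for y in(0,1.5,3,4.5)),key=lambda r:r.cost)
    p=best.x;print(n,p,best.fun.reshape(2,3,2).round(1).tolist())
    for i in(0,1):
        for z in(0,.038):draw(i,dip(p,circ(-.027,0,.026,z)),(0,255,0))
        for z in(.097,.147):draw(i,dip(p,np.array([[.007,.009,z],[.007,-.009,z],[-.007,-.009,z],[-.007,.009,z],[.007,.009,z]])),(0,255,255))
        draw(i,dip(p,np.array([[.002,0,.083],[.012,0,.085],[.022,0,.083],[.024,0,.05]])),(255,0,255))
# pot : extremes of outer rim circle: left, right, top
po=[[(173.0,None),(247,None)],[(185.5,None),(293,None)]]
def pr(v):
    P=circ(v[0],v[1],.091,.099);a=proj(P,C[0]);b=proj(P,C[1])
    return [a[:,0].min()-172.5,a[:,0].max()-246.5,a[:,1].min()-174.5,b[:,0].min()-185.5,b[:,0].max()-292.5,b[:,1].min()-250.5]
r=least_squares(pr,[.5,.3]);print("pot",r.x,np.round(r.fun,1))
for i in(0,1):
    for R,z in((.085,.102),(.091,.099)):draw(i,circ(*r.x,R,z),(0,255,0))
    draw(i,circ(*r.x,.088,0),(0,0,255))
cv2.imwrite("pics/c1.png",im[0][165*S:275*S,160*S:310*S]);cv2.imwrite("pics/c2.png",im[0][180*S:290*S,270*S:420*S]);
cv2.imwrite("pics/c3.png",im[1][140*S:260*S,180*S:330*S]);cv2.imwrite("pics/c4.png",im[1][240*S:360*S,170*S:310*S])
top=np.vstack([np.hstack([cv2.resize(cv2.imread(f"pics/c{k}.png"),(400,300)) for k in r_]) for r_ in((1,2),(3,4))])
cv2.imwrite("pics/c_all.png",top)
E
python3 fit.py
```

```text
red [ 0.56175925 -0.31733687  2.76267389] [[[0.0, 0.9], [-1.5, -0.1], [0.2, -0.7]], [[0.3, 0.1], [0.9, -1.3], [-1.4, -1.4]]]
blue [ 0.55357836 -0.1169099   2.69994709] [[[-0.7, 0.4], [-1.4, -0.1], [0.1, -0.2]], [[0.2, -0.1], [0.6, -1.1], [-1.2, -1.7]]]
pot [0.51717587 0.09127242] [-2.2  0.3 -5.   0.5  1.2 -2.8]
```

View pics/c_all.png

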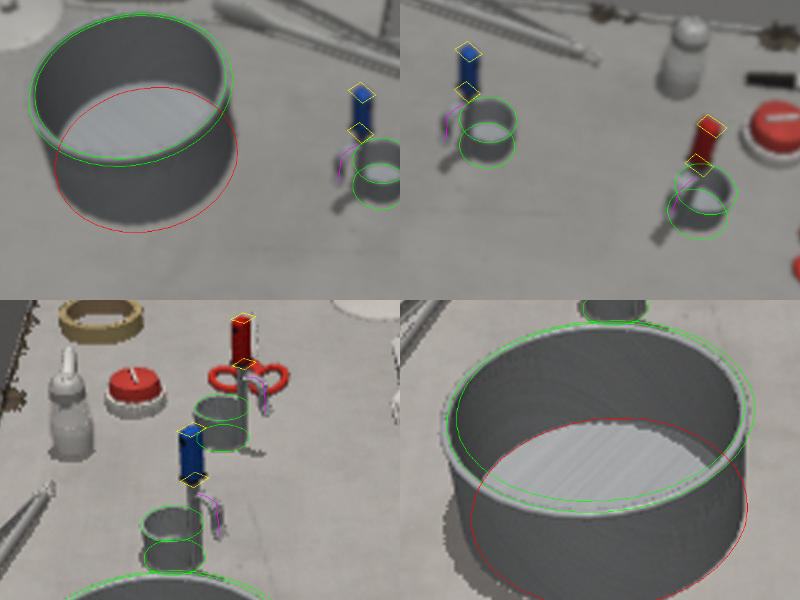

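View pics/c3.png

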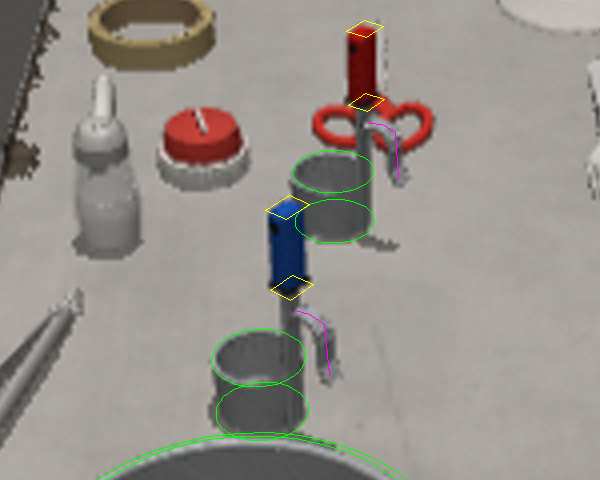

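View pics/c2.png

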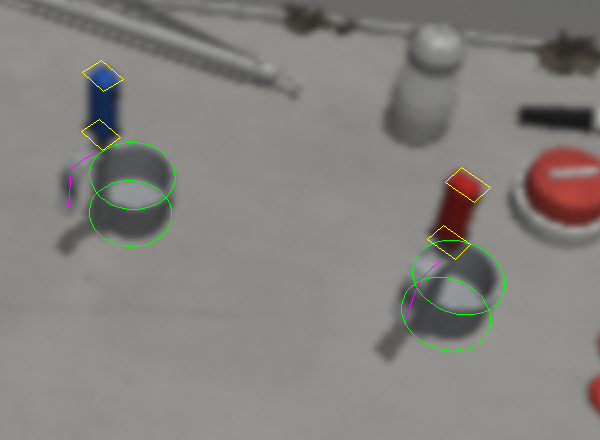

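```bash
cat > to.py <<'E'
import sys,numpy as np
from plant import arm
from scipy.spatial.transform import Rotation as R
s=arm.read_state();M=R.from_quat(s["tcp_rot"]).as_matrix()
t=np.array([float(v) for v in sys.argv[1:4]])
d=M.T@(t-s["position"])*1000
x=M[:,0];print("yaw",np.arctan2(x[1],x[0]),"tilt z",M[:,2].round(4),"pos",np.round(s["position"],4),"F",np.round(s["force"],1),"w",s["grip_width"],"t",s["clock"])
print("shift mm",d.round(1), "rows",np.linalg.norm(d)/41.7)
E
python3 to.py .42 .2 .25
```

```text
yaw 2.7558636358216098 tilt z [-6.0e-04 -1.4e-03 -1.0e+00] pos [0.2444 0.6017 0.2259] F [ 0.4 -0.2 -0.2] w 0.09161421928594518 t 0.15
shift mm [-313.9 -306.2  -23.6] rows 10.529839482125842
```

{"method": "drive_tool", "body": {"commands": [[-1,-314,-306,-24,0],[-1,-314,-306,-24,0],[-1,-314,-306,-24,0],[-1,-314,-306,-24,0],[-1,-314,-306,-24,0]]}}

```text
clock: 0.57
position: [0.3282, 0.4096, 0.2378]
tcp_rot: [0.192, 0.981, -0.0, -0.0]
force: [-0.1, -0.4, 1.8]
grip_width: 0.0915
```

```bash
python3 to.py .42 .2 .25
```

```text
yaw 2.756081100610427 tilt z [-3.e-04 -4.e-04 -1.e+00] pos [0.3282 0.4096 0.2378] F [-0.1 -0.4  1.8] w 0.09151055443124345 t 0.5667
shift mm [-163.8 -159.7  -12.1] rows 5.4951800290657555
```

{"method": "drive_tool", "body": {"commands": [[-1,-164,-160,-12,0],[-1,-164,-160,-12,0],[-1,-164,-160,-12,0],[-1,-164,-160,-12,0],[-1,-164,-160,-12,0]]}}

```text
clock: 0.98
position: [0.4115, 0.2189, 0.2492]
tcp_rot: [0.192, 0.981, 0.0, 0.0]
force: [0.6, 0.0, -0.1]
grip_width: 0.0921
```

```bash
cat > snap.py <<'E'
import sys,numpy as np,cv2
from plant import arm
tag=sys.argv[1]
for n in sys.argv[2:]:
    f=arm.grab_frame(n);cv2.imwrite(f"pics/{tag}_{n}.png",np.array(f["pixels"]))
    np.savez(f"pics/{tag}_{n}.npz",view=f["view"],K=[f["fx"],f["fy"],f["cx"],f["cy"]])
E
python3 snap.py d wrist; python3 to.py .55 -.3 .25
```

```text
yaw 2.74590865722531 tilt z [ 0.0018 -0.005  -1.    ] pos [0.4156 0.2099 0.2492] F [ 2.8 -7.2 -1. ] w 0.09184672151642971 t 1.0333
shift mm [-320.5 -418.7    2. ] rows 12.645171465283603
```

View pics/d_wrist.png

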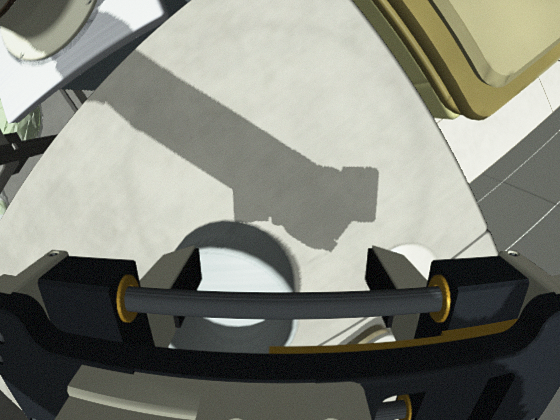

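```bash
python3 to.py .64 .05 .27
```

```text
yaw 2.74590865722531 tilt z [ 0.0018 -0.005  -1.    ] pos [0.4156 0.2099 0.2492] F [ 2.8 -7.2 -1. ] w 0.09184672151642971 t 1.0333
shift mm [-268.7  -61.1  -19.6] rows 6.625991031701445
```

{"method": "drive_tool", "body": {"commands": [[-1,-265,-53,-20,0],[-1,-265,-53,-20,0],[-1,-265,-53,-20,0],[-1,-265,-53,-20,0],[-1,-265,-53,-20,0]]}}

```text
clock: 1.45
position: [0.5859, 0.1055, 0.2644]
tcp_rot: [0.192, 0.981, -0.0, -0.0]
force: [0.8, 0.5, 0.6]
grip_width: 0.0918
```

{"method": "drive_tool", "body": {"commands": [[-1,-56,-11,-5,0],[-1,-56,-11,-5,0],[-1,-56,-11,-5,0],[-1,-56,-11,-5,0]]}}

```text
clock: 1.78
position: [0.6324, 0.0748, 0.2683]
tcp_rot: [0.193, 0.981, -0.0, -0.001]
force: [-0.4, 0.8, -0.3]
grip_width: 0.0919
```

```bash
python3 snap.py e wrist; python3 to.py .64 -.33 .27
```

```text
yaw 2.7561540669172544 tilt z [-1.9e-03  7.0e-04 -1.0e+00] pos [0.6316 0.0763 0.2685] F [-0.2 -0.1  0.2] w 0.09194372288661826 t 1.8333
shift mm [-160.5 -373.3   -1.8] rows 9.745428428468639
```

View pics/e_wrist.png

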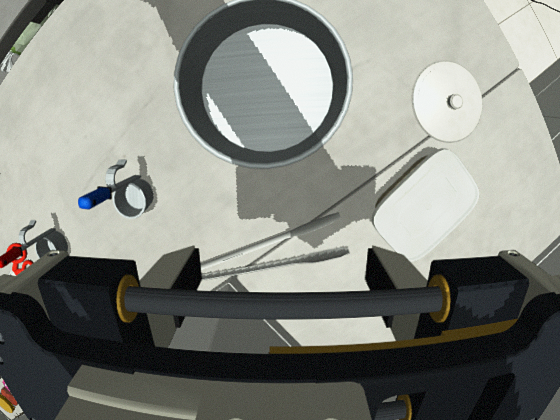

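{"method": "drive_tool", "body": {"commands": [[-1,-160,-375,0,0],[-1,-160,-375,0,0],[-1,-160,-375,0,0],[-1,-160,-375,0,0],[-1,-160,-375,0,0]]}}

```text
clock: 2.25
position: [0.6352, -0.132, 0.2697]
tcp_rot: [0.19, 0.982, 0.0, -0.0]
force: [1.3, -0.6, -0.7]
grip_width: 0.0917
```

{"method": "drive_tool", "body": {"commands": [[-1,-78,-184,0,0],[-1,-78,-184,0,0],[-1,-78,-184,0,0],[-1,-78,-184,0,0],[-1,-78,-184,0,0]]}}

```text
clock: 2.67
position: [0.6383, -0.3341, 0.2695]
tcp_rot: [0.192, 0.981, -0.0, -0.0]
force: [0.3, -0.6, 0.3]
grip_width: 0.0918
```

```bash
python3 snap.py f wrist; python3 to.py .6 -.32 .27
python3 -c "
import cv2
cv2.imwrite('pics/e_z.png',cv2.resize(cv2.imread('pics/e_wrist.png')[0:180,155:375],None,fx=3.3,fy=3.3,interpolation=cv2.INTER_CUBIC))"
```

```text
yaw 2.74804325905785 tilt z [-0.0019 -0.0061 -1.    ] pos [ 0.6358 -0.3431  0.269 ] F [-1.8 -6.9  0.9] w 0.09158451653798627 t 2.7167
shift mm [42.   7.6 -1.1] rows 1.023276583095984
```

View pics/f_wrist.png

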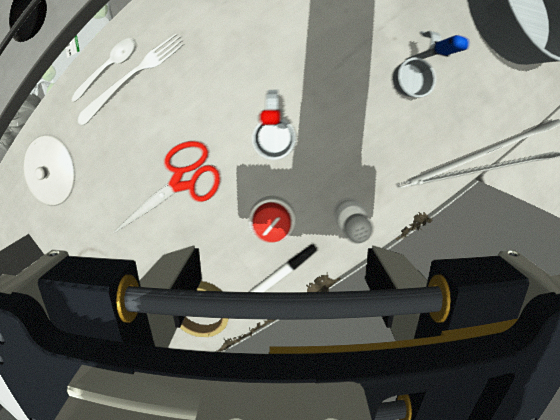

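View pics/e_z.png

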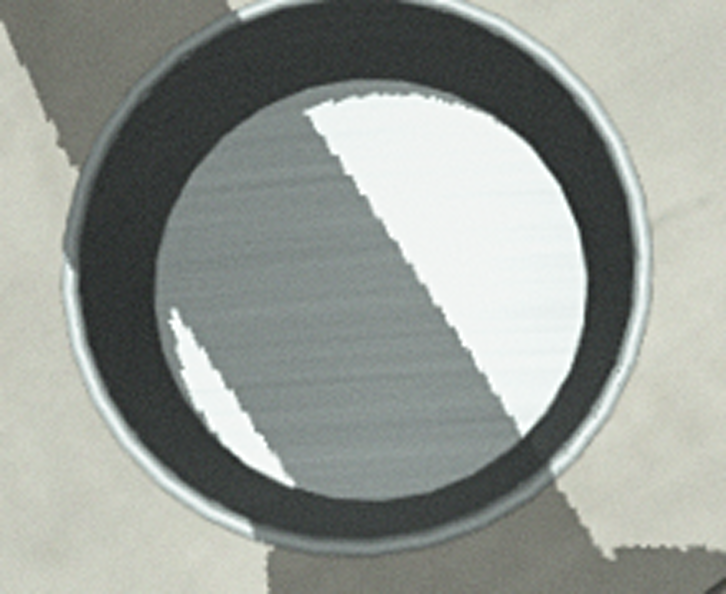

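```bash
python3 snap.py g wrist
cat >> h.py <<'E'
def fproj(P,c):
    V,K=c;P=np.atleast_2d(P);q=P@V[:3,:3].T+V[:3,3]
    r=np.hypot(q[:,0],q[:,1]);t=np.arctan2(r,q[:,2]);k=t/r
    return np.c_[K[0]*q[:,0]*k+K[2],K[1]*q[:,1]*k+K[3]]
E
python3 - <<'E'
from h import *
im=cv2.imread('pics/e_wrist.png');g=cv2.cvtColor(im,cv2.COLOR_BGR2GRAY);g=cv2.GaussianBlur(g,(3,3),0)
m=(g<85).astype(np.uint8);m[:,:150]=0;m[185:]=0;m[:,380:]=0
n,l,s,c=cv2.connectedComponentsWithStats(m);k=1+np.argmax(s[1:,4]);print(s[k])
ct=max(cv2.findContours((l==k).astype(np.uint8),cv2.RETR_EXTERNAL,cv2.CHAIN_APPROX_NONE)[0],key=len)[:,0].astype(float)
ct=ct[ct[:,1]>2]
C=cam("wrist","e")
def res(v):
    P=fproj(circ(v[0],v[1],v[2],.1),C)
    from scipy.spatial import cKDTree
    f=np.linspace(0,2*np.pi,2001);Q=fproj(np.c_[v[0]+v[2]*np.cos(f),v[1]+v[2]*np.sin(f),0*f+.1],C)
    cen=Q.mean(0);return np.hypot(*(ct-cen).T)-np.hypot(*(Q[cKDTree(Q).query(ct)[1]]-cen).T)
r=least_squares(res,[.52,.09,.085],loss="soft_l1",diff_step=1e-3);print(r.x,np.abs(res(r.x)).mean())
for x in (r.x,):
    q=fproj(circ(x[0],x[1],x[2],.1),C);i=cv2.resize(im,None,fx=3,fy=3);cv2.polylines(i,[((q+.5)*3).astype(int)],True,(0,0,255),1);cv2.imwrite('pics/e_o.png',i[:540,465:1125])
cv2.imwrite('pics/g_z.png',cv2.resize(cv2.imread('pics/g_wrist.png')[60:180,210:350],None,fx=5,fy=5,interpolation=cv2.INTER_CUBIC))
E
```

```text
[ 179    0  168  163 8242]
[0.51874649 0.09762073 0.08420823] 0.3885011526169586
```

View pics/e_o.png

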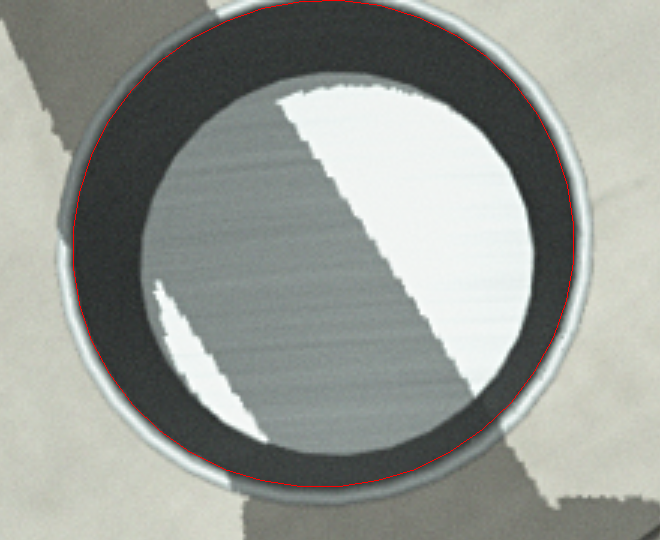

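View pics/g_z.png

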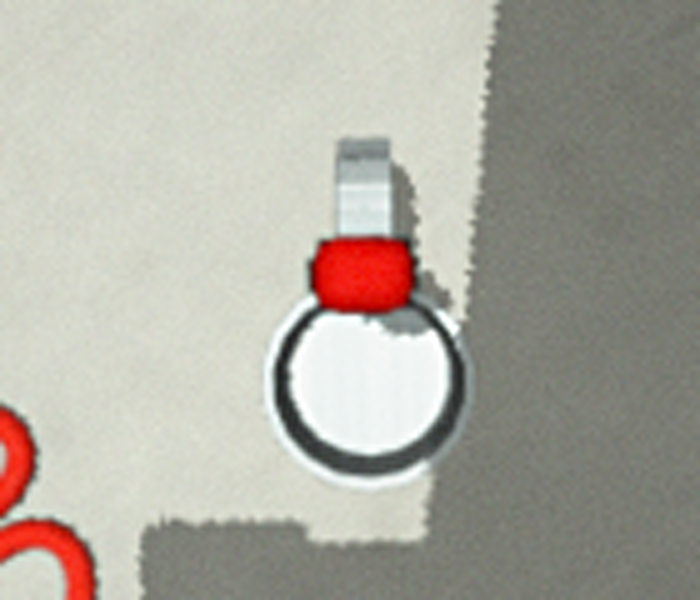

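```bash
python3 - <<'E'
from h import *
C=cam("wrist","g");im=cv2.imread('pics/g_wrist.png')
f=lambda u,v:np.array([u,v])/5+[210,60]-.4
o=np.array([f(369,385),f(364,190),f(364,275)])
box=np.array([[a,b,z] for a in(-.007,.007) for b in(-.009,.009) for z in(.1,.147)])
def pr(p):
    q=fproj(dip(p,box),C);gc=(q.min(0)+q.max(0))/2
    h=fproj(dip(p,[[.016,0,.083]]),C)[0]
    c=fproj(dip(p,[[-.027,0,.038]]),C)[0]
    return np.r_[c-o[0],(h-o[1])[0],gc-o[2]]
r=least_squares(pr,[.56,-.317,2.76]);p=r.x;print(p,r.fun.round(2));S=5
i=cv2.resize(im,None,fx=S,fy=S,interpolation=cv2.INTER_CUBIC)
def d(P,col):cv2.polylines(i,[((fproj(P,C)+.5)*S).astype(int)],False,col,1)
d(dip(p,circ(-.027,0,.026,.038)),(0,0,255))
for z in(.097,.147):d(dip(p,np.array([[.007,.009,z],[.007,-.009,z],[-.007,-.009,z],[-.007,.009,z],[.007,.009,z]])),(255,0,0))
d(dip(p,np.array([[.002,0,.083],[.012,0,.087],[.022,0,.083],[.024,0,.05]])),(255,0,255))
cv2.imwrite('pics/g_o.png',i[300:900,1050:1750])
E
python3 to.py .56 -.317 .2
```

```text
[ 0.56374398 -0.31475941  2.76664565] [ 0.09 -0.14  0.14 -0.18  0.1 ]
yaw 2.7477120889793047 tilt z [-0.0023 -0.004  -1.    ] pos [ 0.636  -0.3399  0.2688] F [-0.6 -0.8  0.4] w 0.09178866824717002 t 2.7667
shift mm [78.9 -7.7 68.9] rows 2.5188539409378317
```

View pics/g_o.png

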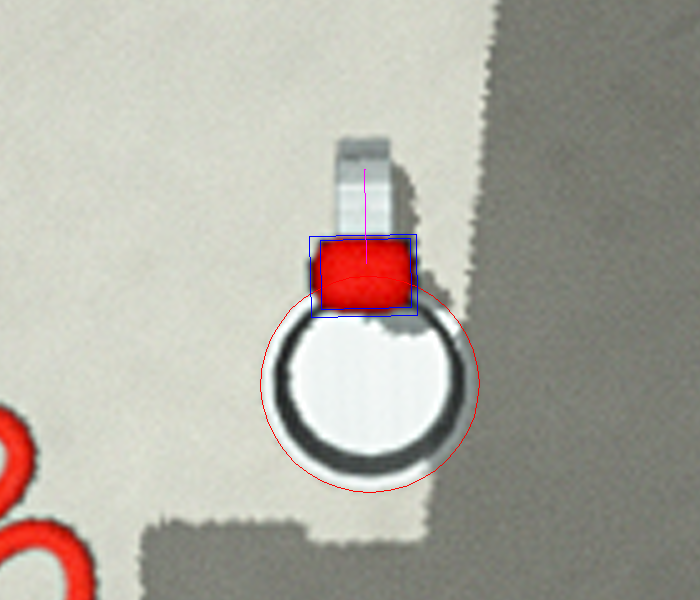

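{"method": "drive_tool", "body": {"commands": [[-1,76,-9,70,-0.01],[-1,76,-9,70,-0.01],[-1,76,-9,70,-0.01],[-1,76,-9,70,-0.01],[-1,76,-9,70,-0.01]]}}

```text
clock: 3.18
position: [0.5645, -0.3096, 0.1989]
tcp_rot: [0.186, 0.983, 0.001, -0.001]
force: [0.6, 0.3, 0.7]
grip_width: 0.0918
```

```bash
python3 snap.py i wrist; python3 to.py .5637 -.3148 .106
```

```text
yaw 2.7681804699568877 tilt z [ 1.4e-03  5.0e-04 -1.0e+00] pos [ 0.5663 -0.3105  0.2002] F [-0.5 -0.   0.1] w 0.09163121430391027 t 3.2333
shift mm [ 1.  -5.1 94.2] rows 2.2624394101075804
```

View pics/i_wrist.png

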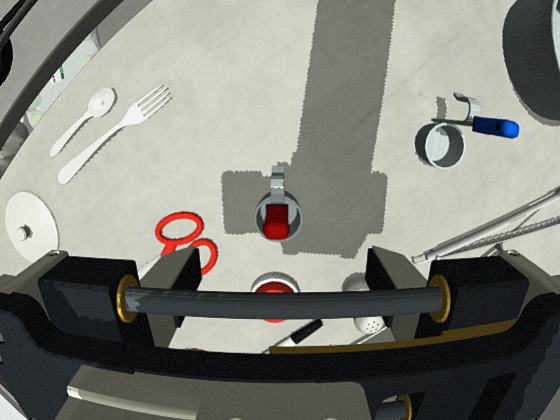

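{"method": "drive_tool", "body": {"commands": [[-1,1,-5,0,0],[-1,1,-5,35,0],[-1,1,-5,65,0],[-1,1,-5,94,0],[-1,1,-5,94,0]]}}

```text
clock: 3.65
position: [0.56, -0.3148, 0.1002]
tcp_rot: [0.186, 0.982, 0.001, -0.004]
force: [-1.6, 0.3, -0.9]
grip_width: 0.0918
```

```bash
python3 snap.py j wrist side; python3 to.py .5637 -.3148 .106
```

```text
yaw 2.7663961608103045 tilt z [-7.e-04  5.e-04 -1.e+00] pos [ 0.5631 -0.3166  0.1054] F [ 0.5 -0.1  0.8] w 0.09156649496916104 t 3.75
shift mm [ 0.1  1.9 -0.6] rows 0.04846782210548906
```

View pics/j_wrist.png

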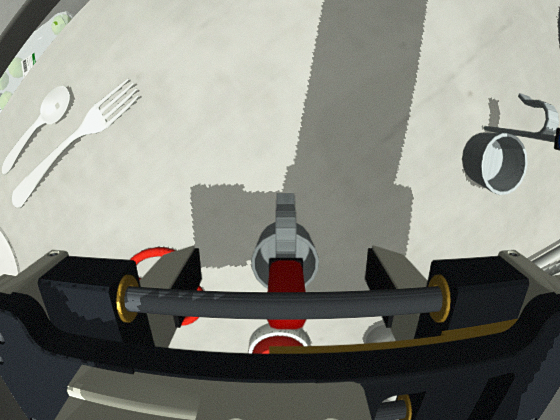

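View pics/j_side.png

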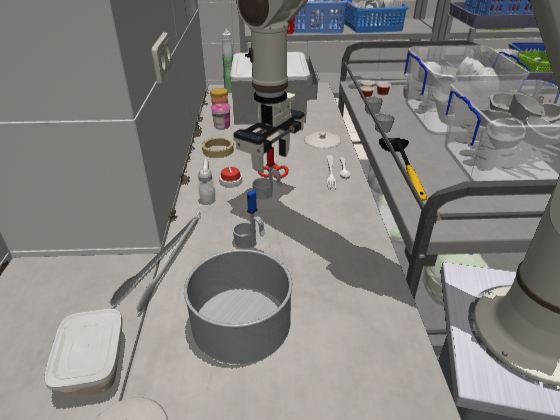

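Grip at column 286, midway between the fingers (200 / 368). Closing.

{"method": "drive_tool", "body": {"commands": [[1,0,1,0,0],[1,0,1,0,0],[1,0,1,0,0],[1,0,1,0,0],[1,0,1,0,0]], "newtons": 30}}

```text
clock: 4.17
position: [0.5635, -0.3162, 0.1065]
tcp_rot: [0.187, 0.982, -0.0, 0.001]
force: [-0.3, -0.1, -0.3]
grip_width: 0.0629
```

{"method": "drive_tool", "body": {"commands": [[1,0,0,0,0],[1,0,0,0,0],[1,0,0,0,0],[1,0,0,0,0],[1,0,0,0,0]], "newtons": 30}}

```text
clock: 4.58
position: [0.5629, -0.3159, 0.1053]
tcp_rot: [0.187, 0.982, 0.0, -0.0]
force: [-0.2, 0.6, 0.5]
grip_width: 0.0297
```

```bash
python3 snap.py k wrist; python3 to.py .5637 -.3148 .27
```

```text
yaw 2.765805555802692 tilt z [-1.e-04  1.e-04 -1.e+00] pos [ 0.5629 -0.3159  0.1053] F [-0.2  0.  -0.1] w 0.025542955365703297 t 4.6333
shift mm [  -0.3    1.3 -164.7] rows 3.950108718470362
```

View pics/k_wrist.png

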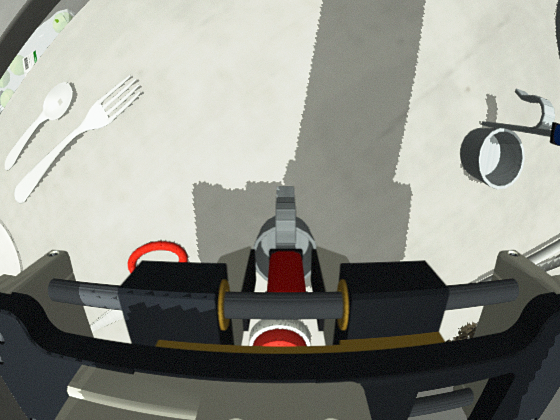

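{"method": "drive_tool", "body": {"commands": [[1,0,0,0,0],[1,0,0,0,0],[1,0,0,0,0],[1,0,0,0,0]], "newtons": 30}}

```text
clock: 4.97
position: [0.5628, -0.3158, 0.1052]
tcp_rot: [0.187, 0.982, 0.0, -0.0]
force: [0.4, -0.4, -0.9]
grip_width: 0.0178
```

```bash
python3 snap.py l wrist; python3 to.py .5637 -.3148 .27
```

```text
yaw 2.7657854732093083 tilt z [-4.e-04  2.e-04 -1.e+00] pos [ 0.5628 -0.3158  0.1052] F [-0.8  0.2  0.2] w 0.01803810257439543 t 5.0167
shift mm [  -0.4    1.3 -164.8] rows 3.9530297258431233
```

View pics/l_wrist.png

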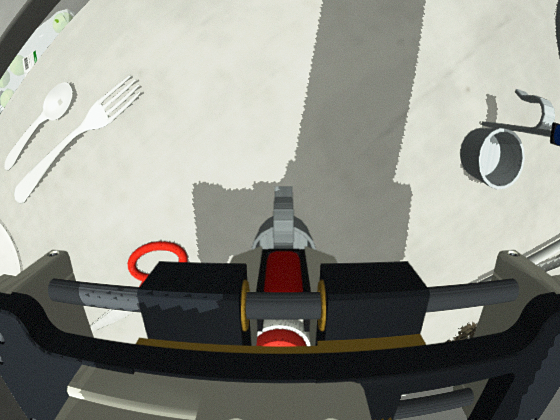

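{"method": "drive_tool", "body": {"commands": [[1,0,0,-20,0],[1,0,0,-50,0],[1,0,0,-90,0],[1,0,0,-130,0],[1,0,0,-165,0]]}}

```text
clock: 5.43
position: [0.5628, -0.3158, 0.2725]
tcp_rot: [0.187, 0.982, -0.0, 0.0]
force: [0.6, -0.7, -1.6]
grip_width: 0.0177
```

{"method": "drive_tool", "body": {"commands": [[1,0,0,-10,0],[1,0,0,-15,0],[1,0,0,-15,0]]}}

```text
clock: 5.68
position: [0.5629, -0.3159, 0.2855]
tcp_rot: [0.187, 0.982, -0.0, 0.0]
force: [-0.9, -0.0, -3.2]
grip_width: 0.0181
```

```bash
python3 snap.py m side; python3 to.py .448 .1255 .285
python3 -c "
import cv2
cv2.imwrite('pics/m_z.png',cv2.resize(cv2.imread('pics/m_side.png')[60:260,180:330],None,fx=3,fy=3,interpolation=cv2.INTER_CUBIC))"
```

```text
yaw 2.7659006978254324 tilt z [-0.0021  0.0011 -1.    ] pos [ 0.5621 -0.3154  0.2838] F [-1.2  0.4 -2.2] w 0.0180422704074588 t 5.7333
shift mm [268.  368.3  -0.5] rows 10.922405961986277
```

View pics/m_z.png

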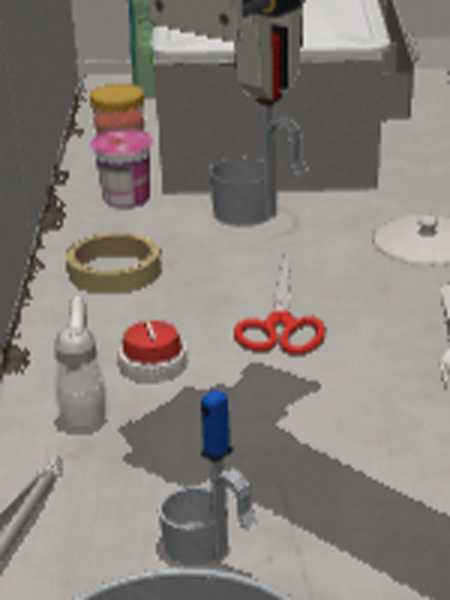

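{"method": "drive_tool", "body": {"commands": [[1,12,16,0,0],[1,32,44,0,0],[1,54,74,0,0],[1,76,104,0,0],[1,98,135,0,0]]}}

```text
clock: 6.15
position: [0.5188, -0.1526, 0.282]
tcp_rot: [0.187, 0.982, 0.0, -0.003]
force: [0.2, 0.8, -2.2]
grip_width: 0.0175
```

{"method": "drive_tool", "body": {"commands": [[1,22,30,0,0],[1,44,60,0,0],[1,66,90,0,0],[1,88,120,0,0],[1,110,151,0,0]]}}

```text
clock: 6.57
position: [0.4718, 0.0278, 0.2826]
tcp_rot: [0.187, 0.982, -0.001, -0.002]
force: [1.6, 0.4, -1.9]
grip_width: 0.0181
```

{"method": "drive_tool", "body": {"commands": [[1,20,27,0,0],[1,38,51,0,0],[1,52,72,0,0],[1,60,82,0,0],[1,60,82,0,0]]}}

```text
clock: 6.98
position: [0.4459, 0.1282, 0.2829]
tcp_rot: [0.184, 0.983, -0.0, -0.003]
force: [-0.1, 0.1, -1.8]
grip_width: 0.018
```

```bash
python3 snap.py n wrist side scene; python3 to.py .448 .1255 .285
```

```text
yaw 2.765178227674769 tilt z [-0.0032 -0.0013 -1.    ] pos [0.4479 0.1235 0.2837] F [-0.1 -1.1 -2.3] w 0.018051798379832396 t 7.1333
shift mm [ 0.7  1.9 -1.3] rows 0.057805038919234046
```

View pics/n_wrist.png

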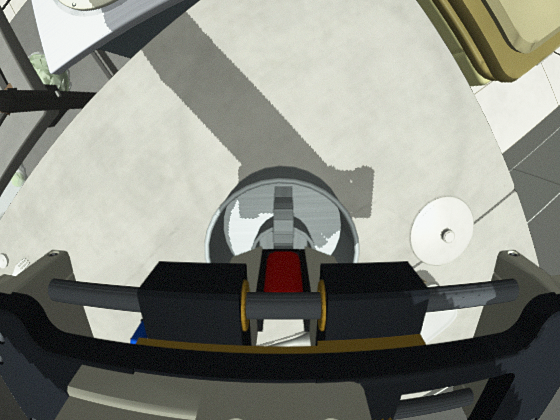

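View pics/n_side.png

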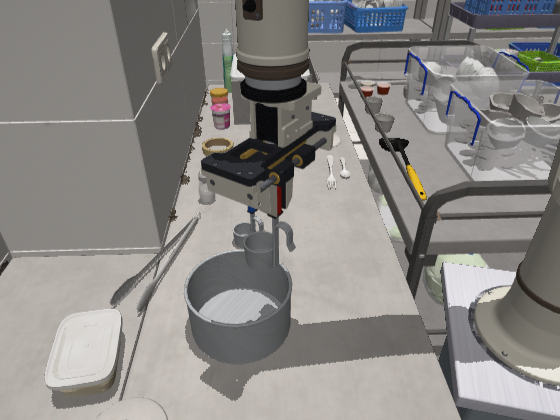

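{"method": "drive_tool", "body": {"commands": [[1,0,0,20,0],[1,0,0,45,0],[1,0,0,70,0],[1,0,0,92,0],[1,0,0,105,0]]}}

```text
clock: 7.55
position: [0.4472, 0.1223, 0.1772]
tcp_rot: [0.188, 0.982, -0.001, -0.002]
force: [-0.2, -0.2, -2.7]
grip_width: 0.0179
```

{"method": "drive_tool", "body": {"commands": [[1,0,0,2,0],[1,0,0,2,0]]}}

```text
clock: 7.72
position: [0.448, 0.1232, 0.1771]
tcp_rot: [0.188, 0.982, -0.001, -0.001]
force: [0.8, -0.1, -1.4]
grip_width: 0.0178
```

```bash
python3 snap.py o wrist side scene; python3 to.py .448 .1255 .125
cat > ov.py <<'E'
import sys
from h import *
from plant import arm
tag=sys.argv[1];S=4
s=arm.read_state();t=np.array(s["position"]);yaw=2.766
def D(L):
    Q=dip([t[0],t[1],yaw],L);Q[:,2]+=t[2]-.105;return Q
out=[]
for n,(x0,y0) in {"side":(190,150),"scene":(150,120),"wrist":(210,150)}.items():
    C=cam(n,tag);f=fproj if n=="wrist" else proj
    i=cv2.resize(cv2.imread(f"pics/{tag}_{n}.png"),None,fx=S,fy=S,interpolation=cv2.INTER_CUBIC)
    def d(P,c):cv2.polylines(i,[((f(P,C)+.5)*S).astype(int)],False,c,1)
    d(circ(.5187,.0976,.088,.102),(0,255,0))
    d(D(np.array([[.002,0,.075],[.004,0,.081],[.012,0,.083],[.02,0,.081],[.022,0,.05]])),(255,0,255))
    d(D(circ(-.027,0,.026,.038)),(0,0,255))
    i=i[y0*S:y0*S+480,x0*S:x0*S+480];cv2.imwrite(f"pics/{tag}_{n}_o.png",i);out.append(cv2.resize(i,(400,400)) if n!="wrist" else i)
cv2.imwrite(f"pics/{tag}_o.png",np.hstack(out[:2]))
E
python3 ov.py o
```

```text
yaw 2.7648184081065033 tilt z [ 1.7e-03  3.0e-04 -1.0e+00] pos [0.4497 0.1245 0.1793] F [ 0.3 -1.  -2. ] w 0.018129471870366835 t 7.8667
shift mm [ 2.   0.2 54.3] rows 1.3036836405326973
```

View pics/o_o.png

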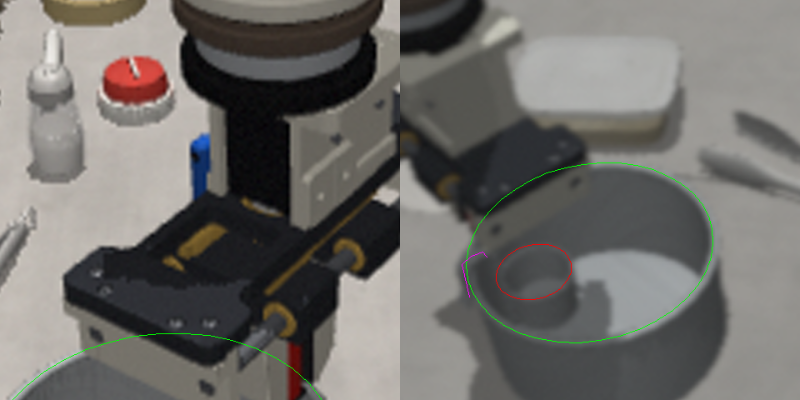

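View pics/o_wrist_o.png

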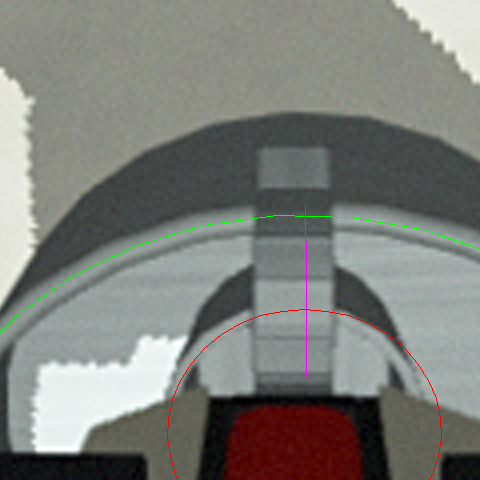

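{"method": "drive_tool", "body": {"commands": [[1,1,0,8,0],[1,1,0,16,0],[1,1,0,26,0],[1,1,0,34,0],[1,1,0,40,0]]}}

```text
clock: 8.28
position: [0.447, 0.125, 0.137]
tcp_rot: [0.187, 0.982, -0.0, -0.001]
force: [0.2, 0.5, -2.9]
grip_width: 0.0182
```

{"method": "drive_tool", "body": {"commands": [[1,0,0,0,0],[1,0,0,0,0]]}}

```text
clock: 8.45
position: [0.4473, 0.1251, 0.1377]
tcp_rot: [0.187, 0.982, -0.0, -0.001]
force: [-0.6, -0.5, -1.7]
grip_width: 0.0174
```

```bash
python3 snap.py p wrist scene side; python3 to.py .448 .1255 .125;python3 ov.py p
```

```text
yaw 2.765909310156649 tilt z [ 7.e-04  3.e-04 -1.e+00] pos [0.4481 0.1254 0.1387] F [-0.4  0.1 -2.5] w 0.017739958712031694 t 8.6
shift mm [ 0.2  0.1 13.7] rows 0.328050549413456
```

View pics/p_wrist.png

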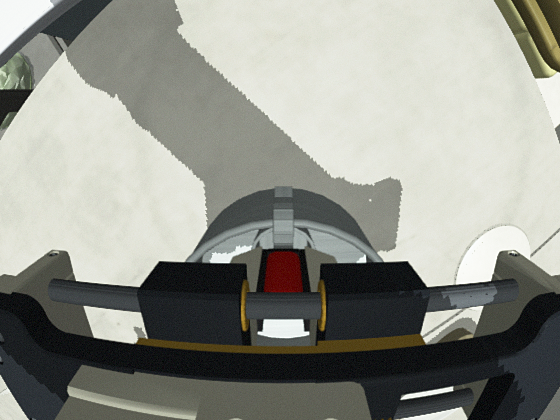

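View pics/p_wrist_o.png

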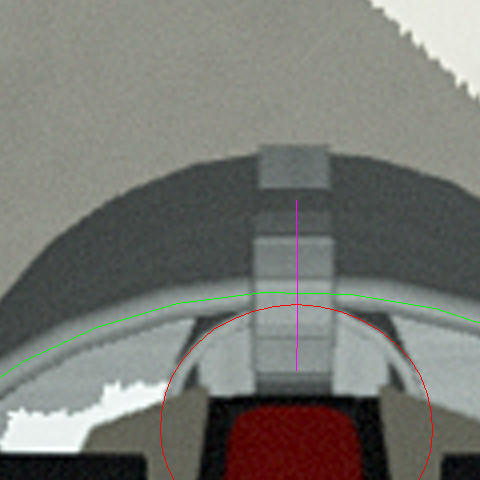

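View pics/p_o.png

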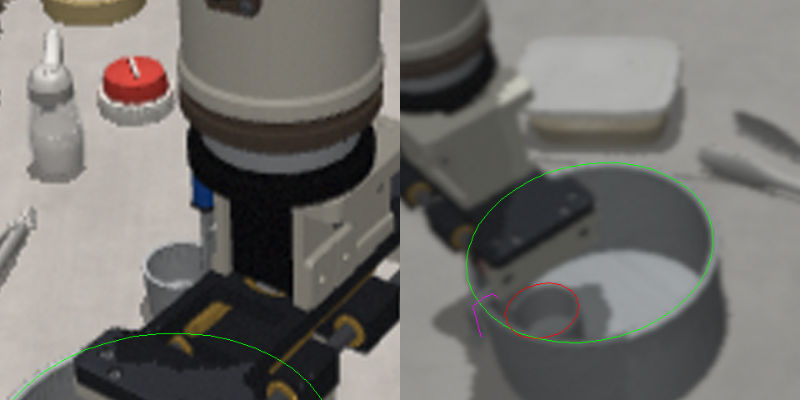

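{"method": "drive_tool", "body": {"commands": [[1,0,0,3,0],[1,0,0,6,0],[1,0,0,9,0],[1,0,0,10,0],[1,0,0,11,0]]}}

```text
clock: 9.02
position: [0.4475, 0.1251, 0.1271]
tcp_rot: [0.187, 0.982, -0.0, -0.0]
force: [-0.3, -0.4, -2.7]
grip_width: 0.0175
```

{"method": "drive_tool", "body": {"commands": [[1,0,0,1,0],[1,0,0,2,0],[1,0,0,2,0]]}}

```text
clock: 9.27
position: [0.4477, 0.1252, 0.1252]
tcp_rot: [0.187, 0.982, -0.0, -0.0]
force: [0.3, -0.6, -2.1]
grip_width: 0.0178
```

{"method": "drive_tool", "body": {"commands": [[1,0,0,0.5,0],[1,0,0,1,0],[1,0,0,1.5,0],[1,0,0,1.5,0]]}}

```text
clock: 9.6
position: [0.4479, 0.1252, 0.1242]
tcp_rot: [0.187, 0.982, 0.0, 0.0]
force: [-1.5, 0.3, 1.4]
grip_width: 0.0177
```

{"method": "drive_tool", "body": {"commands": [[1,0,0,0.5,0],[1,0,0,1,0],[1,0,0,1,0],[1,0,0,1,0]]}}

```text
clock: 9.93
position: [0.448, 0.1252, 0.124]
tcp_rot: [0.187, 0.982, -0.0, 0.0]
force: [-3.9, -0.5, 10.8]
grip_width: 0.0176
```

{"method": "drive_tool", "body": {"commands": [[1,0,0,-1,0],[1,0,0,-1,0],[0.2,0,0,-1,0],[0.2,0,0,-1,0],[0.2,0,0,-1,0]], "newtons": 10}}

```text
clock: 10.35
position: [0.4478, 0.1252, 0.1238]
tcp_rot: [0.187, 0.982, 0.0, 0.0]
force: [0.7, 0.3, -0.1]
grip_width: 0.0336
```

{"method": "drive_tool", "body": {"commands": [[-0.2,0,0,0,0],[-0.2,0,0,0,0],[-0.2,0,0,0,0],[-0.2,0,0,0,0]]}}

```text
clock: 10.68
position: [0.4477, 0.1252, 0.1238]
tcp_rot: [0.187, 0.982, 0.0, -0.0]
force: [-0.0, 0.3, -0.4]
grip_width: 0.0541
```

```bash
python3 snap.py q wrist scene; python3 to.py .448 .1255 .3
```

```text
yaw 2.76577107176689 tilt z [-1.e-04  0.e+00 -1.e+00] pos [0.4477 0.1252 0.1238] F [ 0.3  0.5 -0.2] w 0.054938133188035 t 10.7833
shift mm [-1.000e-01  4.000e-01 -1.762e+02] rows 4.224373487724682
```

View pics/q_wrist.png

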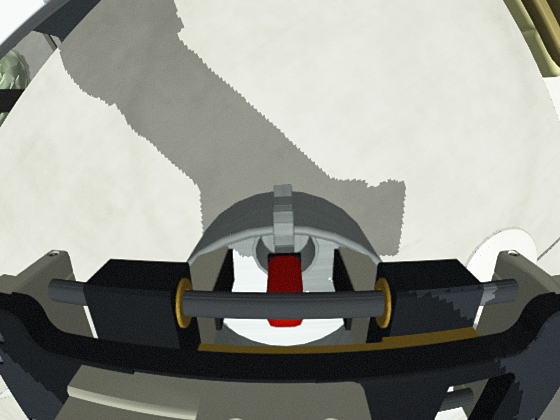

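Released; the grip (column 285) stands clear between the fingers, and the hook is over the rim (283, 210). Retreating straight up.

{"method": "drive_tool", "body": {"commands": [[-0.2,0,0,-10,0],[-0.2,0,0,-25,0],[-0.2,0,0,-50,0],[-0.2,0,0,-85,0],[-0.2,0,0,-120,0]]}}

```text
clock: 11.2
position: [0.4468, 0.1251, 0.2453]
tcp_rot: [0.187, 0.982, -0.0, -0.001]
force: [2.2, 0.3, 0.3]
grip_width: 0.0552
```

```bash
python3 to.py .6 -.1 .3
```

```text
yaw 2.766237849740702 tilt z [-0.0017 -0.     -1.    ] pos [0.4468 0.1251 0.2453] F [2.2 0.3 0.3] w 0.05519307182920501 t 11.2
shift mm [-225.  -153.3  -54.9] rows 6.659869099613955
```

{"method": "drive_tool", "body": {"commands": [[-0.2,0,0,-40,0],[-0.2,-20,0,-60,0],[-0.2,-60,0,-60,0],[-0.2,-100,0,-60,0],[-0.2,-135,0,-60,0]]}}

```text
clock: 11.62
position: [0.5755, 0.0745, 0.306]
tcp_rot: [0.187, 0.982, 0.0, 0.002]
force: [0.9, 0.3, 1.0]
grip_width: 0.0552
```

{"method": "drive_tool", "body": {"commands": [[-0.2,-20,0,0,0],[-0.2,-35,0,0,0],[-0.2,-35,0,0,0],[-0.2,-35,0,0,0]]}}

```text
clock: 11.95
position: [0.6058, 0.0625, 0.3039]
tcp_rot: [0.187, 0.982, 0.0, -0.001]
force: [0.4, 0.3, 0.1]
grip_width: 0.0552
```

```bash
python3 snap.py r wrist scene side; python3 to.py .6 -.1 .3
python3 -c "
import cv2,numpy as np
z=lambda n,y,x:cv2.resize(cv2.imread(f'pics/r_{n}.png')[y:y+130,x:x+130],None,fx=3,fy=3,interpolation=cv2.INTER_CUBIC)
cv2.imwrite('pics/r_z.png',np.hstack([z('side',240,180),z('scene',145,150)]))"
```

```text
yaw 2.7672569684120116 tilt z [-3.e-04  4.e-04 -1.e+00] pos [0.6049 0.0638 0.3043] F [-0.7  1.5 -0.2] w 0.05502928154336066 t 12.1
shift mm [ -55.3 -154.2    4.2] rows 3.93031548184951
```

View pics/r_wrist.png

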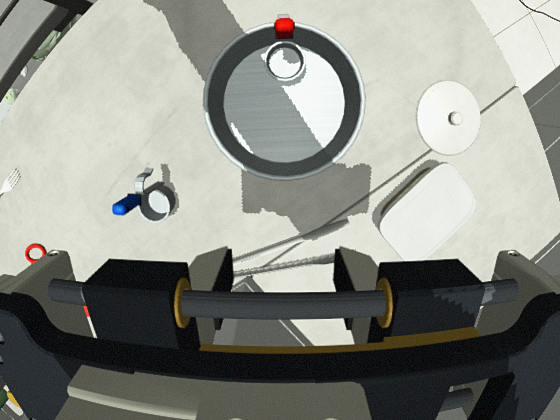

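View pics/r_z.png

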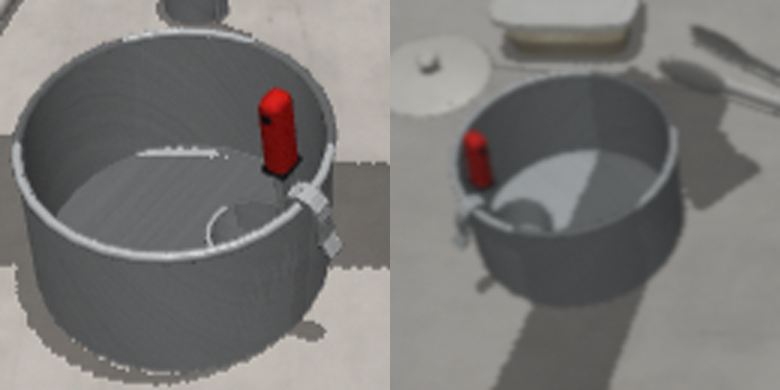

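View pics/r_side.png

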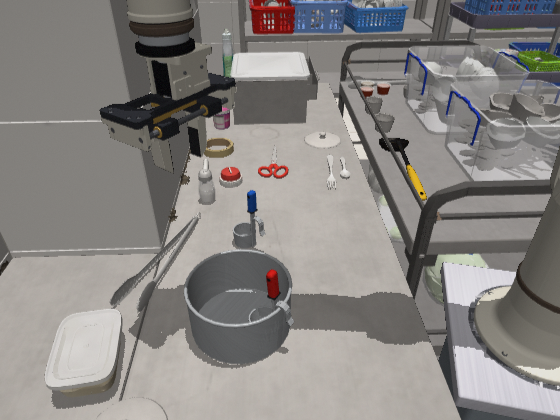

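{"method": "drive_tool", "body": {"commands": [[-0.2,0,0,0,0],[-0.2,0,0,0,0],[-0.2,0,0,0,0],[-0.2,0,0,0,0],[-0.2,0,0,0,0]]}}

```text
clock: 12.52
position: [0.6058, 0.0629, 0.304]
tcp_rot: [0.187, 0.982, 0.0, 0.0]
force: [0.4, 0.1, 0.4]
grip_width: 0.0554
```

```bash
python3 snap.py s scene side; python3 -c "
import cv2,numpy as np
from h import *
for n,b in(('side',(slice(250,360),slice(180,300))),('scene',(slice(170,245),slice(165,250)))):
    r=[cv2.imread(f'pics/{t}_{n}.png')[b].astype(int) for t in 'ars']
    print(n,'r-s',np.abs(r[1]-r[2]).mean())
for t in 'rs':
    i=cv2.imread(f'pics/{t}_side.png').astype(int);m=(i[...,2]>90)&(i[...,1]<50);m[:250]=0;y,x=np.nonzero(m);print(t,x.mean(),y.mean(),len(x))
for t in 'as':
    i=cv2.imread(f'pics/{t}_side.png').astype(int);m=(i[...,0]>80)&(i[...,2]<60);m[:185]=0;m[220:]=0;m[:,:240]=0;m[:,265:]=0;y,x=np.nonzero(m);print('blue',t,x.mean(),y.mean())
    g=cv2.imread(f'pics/{t}_side.png',0)[300:301,180:300].astype(int)[0];d=np.abs(np.diff(g));print('pot edges',t,[180+k for k in np.nonzero(d>35)[0]])
"
```

```text
side r-s 0.9338636363636363
scene r-s 0.5060915032679738
r 272.59842519685037 283.11417322834643 254
s 272.5952380952381 283.0952380952381 252
blue a 250.9811320754717 199.08490566037736
pot edges a [np.int64(184), np.int64(188), np.int64(208), np.int64(270), np.int64(283), np.int64(286), np.int64(287), np.int64(290)]
blue s 251.5430463576159 200.87417218543047
pot edges s [np.int64(185), np.int64(188), np.int64(189), np.int64(278), np.int64(283), np.int64(286), np.int64(287)]
```

```bash
python3 -c "
from plant import arm
print(arm.close_job())"
```

```text
the job is handed in; nothing more can be done
None
```

The red dipper is hanging by its own hook on the robot-side rim of the pot, with its cup inside, the hook's leg outside and the gripper well away. I handed the job in at about 12.6 s.

- **Hang:** The hook touched the rim at TCP height 0.124 m, as computed, with about 11 N of contact force. That puts the cup's underside roughly 14 mm above the pot's floor. I worked this out from the geometry and did not measure it in the pictures.
- **Stability:** Two sets of pictures about 0.4 s apart after release show the red grip unmoved, within 0.02 px.
- **Pot:** Its edges in the side view match the first picture to about a pixel.
- **Blue dipper:** One check disagreed. Its colour centroid in the side view moved 0.6 px in x and 1.8 px in y from the first picture. I put this down to changed shadows, because the arm never touched it and it looks to be standing as before, but I did not check further.

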